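# Slide the fruiting block to the camera's end stop

### The job

Bring the mushroom block into camera range: press the black lock button on its rail carriage and keep it held down the whole way while you slide the carriage along the rail until it is fully home against the grey end stop below the camera. Then let go, so that the button springs back up and locks the carriage there. Only press and push with the fingertips: pick nothing up, and leave the jar, the bottle and the pipe coupling where they stand.

Things in the scene. Friction and masses are not known exactly. Their poses are not given: they have to be found in the camera images.
- rail: Fixed aluminium slide rail on the table, 100 mm wide, 460 mm long, 35 mm high. Origin at the centre of its underside. The carriage slides along the rail's own +y axis, towards the end stop with the camera. The rail's place and heading differ every time.
- carriage (a joint): How far the carriage has slid along the rail's +y, m, from the back end (0); it starts parked at 0 to 0.002 and moves 0.08 to 0.18 m before it meets the end stop. With the lock button up a catch holds it firmly (up to 5 mm of play); with the button 3 mm or more down, some 3 to 5 N move it.
- lock (a joint): Travel of the lock button, m: 0 = up, 0.008 = fully down. The spring needs about 3 N to start and 7 N at full travel. Pressed 3 mm or more, it frees the carriage from the parking catch. Let go within 3 mm of the end stop, it springs fully up and locks the carriage there; let go 3 to 30 mm short of it, it stays stuck about 3 mm down.
- lock_top (a point): Centre of the top face of the black lock button, which is 42 mm across the rail, 38 mm along it, with a flat top 122 mm above the table when up (12 mm above its grey post, 60 x 62 mm). Pressed straight down. It travels with the carriage.
- push_plate_top (a point): Middle of the upper edge of the upright steel push plate on the carriage, between button and block: 60 mm across the rail, 6 mm thick, edge 142 mm above the table (20 mm above the raised button). Its face towards the button is 25 mm ahead of the button's centre; a finger that holds the button down can push against it towards the end stop.
- carriage_nose (a point): Middle of the front end face of the carriage plate (116 mm across, 200 mm along the rail), 44 mm above the table: the face that meets the end stop, 150 mm ahead of the button's centre. On the plate's front half a mushroom block is held in a steel tray (mushrooms up to 152 mm above the table), on its rear half stands the grey lock post.
- stop_face (a point): Point on the end stop's face that the carriage nose meets (44 mm above the table); the two points coincide when the carriage is fully home. The stop is a fixed grey clamp across the rail, 30 mm long, its top 66 mm above the table, with a post and a small black camera on it up to 172 mm. Its place along the rail differs every time.
- spawn_jar: Loose jar with a steel lid, 72 mm across, 110 mm high, standing beside the rail; origin at the centre of its underside. Leave it alone.
- water_bottle: Loose clear bottle, 64 mm across, 170 mm high, standing beside the rail; origin at the centre of its underside. Leave it alone.
- coupling: Loose short steel pipe coupling, 48 mm across, 50 mm high, standing on end on the near side of the rail; origin at the centre of its underside. Leave it alone.
Mind the look-alikes: they are no part of the job. What is shaped like the part that bears stop_face but blue or yellow is not meant.

How it is judged (in metres and radians):
On the way, in this order (a step that is already met when the one before it is completed fails the run):
1. the lock button is pressed (3 mm or more) while the carriage is still at its start (value of joint lock above 0.003 m and distance of carriage_nose from where it was at the start of the episode below 0.02 m), for 0.05 s.
2. the carriage is within 4 mm of the end stop with the button still pressed (horizontal distance between carriage_nose and stop_face below 0.004 m and value of joint lock above 0.002 m), for 0.1 s.
At the end, for the whole second after the job is handed in: The carriage nose is within 4 mm of the end stop, at rest, the lock button is up again (less than 1 mm down), and the jar, bottle and coupling stand within 20 mm of where they were (horizontal distance between carriage_nose and stop_face below 0.004 m and value of joint lock below 0.001 m and velocity of joint carriage between -0.005 and 0.005 m/s and distance of each of spawn_jar, water_bottle, coupling from where it was at the start of the episode below 0.02 m and angle between each of spawn_jar, water_bottle, coupling's own z axis and vertical below 0.2 rad); the robot touches nothing.
It fails at once if the button is up (less than 1 mm down) while the carriage is between its start (over 20 mm moved) and the end stop (over 8 mm away) (value of joint lock below 0.001 m and distance of carriage_nose from where it was at the start of the episode above 0.02 m and horizontal distance between carriage_nose and stop_face above 0.008 m).
It fails at once if the jar, the bottle or the coupling is moved more than 20 mm, tipped or lifted (distance of any of spawn_jar, water_bottle, coupling from where it was at the start of the episode above 0.02 m or angle between any of spawn_jar, water_bottle, coupling's own z axis and vertical above 0.2 rad).
It also fails if it takes over 38 s, if anything falls off the work surface, if the arm or the gripper's body presses on something with over 40 N, if the wrist force passes 120 N, or if a joint passes its speed limit or range.

### The arm

A 6-joint arm with a two-finger parallel gripper is mounted at the origin on the work surface. World frame = base frame: x ahead of the robot, y to its left, z up, the work surface at z = 0. Lengths are in mm, angles in rad, forces in N, time in s.
With the tool pointing down it reaches from about 425 to 950 mm from the base axis. Payload 14.7 kg.
Tool frame: the origin (TCP) lies at the very end of the fingers, on their centre line; the grasp point (between the pads) lies 19 mm behind it (bot.tcp_to_grasp is the distance from the TCP to the grasp point, in mm); z points along the fingers, y is the line along which they close (so a half turn about z gives the same grasp; the last joint's range is limited). The gripper opens to 85 mm and grips with 20 to 120 N. Pads are 22 mm wide; open, the fingers measure 114 mm over their backs; the gripper's body (76 mm by 85 mm) begins 54 mm behind the grasp point. The pads swing forward as they close: fully open they stand 13 mm farther back than shut.
Start: joints at [-1.392, 0.48, 1.596, -0, 1.065, -0.047], TCP at [145.543, -633.49, 231.297] pointing down, gripper open.
Joint ranges: [-2.75, 2.75], [-0.82, 2.05], [0.23, 2.67], [-1.56, 4.7], [0.09, 2.69], [-2.92, 2.92]. Speed limits (rad/s): [1.89, 1.89, 2.39, 3.01, 3.01, 3.01].

### API

Orientations are given as a unit quaternion [x, y, z, w].
In Python, from cell import bot, vision, order gives the robot as it stands.
- The arm moves only by the tool send_rows, never from a script. Its argument "targets" is a list of rows, each a list of 6 numbers: the shift along the tool's x, y, z in cm, then the turn, a rotation vector about the tool's x, y, z in rad. A call has 1 to 20 rows; each row is the pose to reach, as a shift and turn from the pose commanded when the call began, along the tool's axes at that moment; what a row does not reach only later rows make up. A row lasts 1/12 s, in which the tool goes at most 41.7 mm and 7.16 degrees, less where a joint would pass 70% of its speed; a pose out of reach is approached as far as the arm can. A call with a gripper value outside its range is refused whole. "jaw" is the opening, from 0 (shut) to 1 (fully open), set as the call begins (left out, the last holds). The fingers move at their own pace and stop on an object; "force" is the grip in N (left out, the last holds). Time passes only in rows, so rows that repeat a pose let the fingers close. It gives the time, the measured TCP pose, the force, the opening and the grip force at its end, in the units of the state.
- bot.sense(): the state, without advancing time (a new reading comes with each control period).
- vision.get_image(name): name is "scene" or "top" or "wrist"; returns the picture (480x640x3 uint8, blue, green, red); there is no depth.
- vision.camera_info(name): a dict with "fx", "fy", "cx", "cy" (pixels), "world_from_camera" (4x4, takes a point from camera to world coordinates); the wrist camera has in their place "T_tool_cam" (4x4, takes a point from camera to tool coordinates, whose origin is the TCP and whose axes are the flange's). Camera axes: x right, y down, z forward; pixel columns grow to the right and rows downward; lengths in mm; the calibration is good to about 2 mm. A picture is of the moment at which its call begins: read the wrist's pose just before it. camera_info takes no time and is no camera call.
- order.hand_in(): hands the job in; it is judged then, once.
The state is a dict: "clock": time; "q": joint angles; "qd": joint speeds; "effort": joint torques, N m; "ee_pos": TCP position; "ee_rot": TCP orientation; "wrist_force": force on the tool from outside, world axes, zero at the start; "ft_torque": the same for the moment, N m; "width": opening from 0.0 (shut) to 1.0 (fully open); "gripper_force": force on a finger pad.
Only numpy, scipy, OpenCV 4.12 (cv2) and the standard library are available. Lean on these libraries where they do the work, as an engineer would, in place of code of your own. Each camera call takes 0.05 s, during which the arm holds its last target. There are 200 camera calls.

## Working session

There is one attempt and no reset: what is moved stays moved. The work goes in short steps, Python scripts to look and compute and a tool call to move; the robot and the scene stay as the last step left them, time stands still between calls to the robot, and variables do not carry over. Pictures are saved under pics/ and viewed, at most 10 in all, crops included, and the job is handed in when it is done.

Besides the shell and the picture viewer there is one more tool, called by a JSON object that holds its "method" and its "body". send_rows: Moves the arm, as the interface text tells. Its arguments: {"type":"object","properties":{"targets":{"type":"array"},"jaw":{"type":"number"},"force":{"type":"number"}},"required":["targets"]}

```bash
mkdir -p pics; ls; python3 - <<'E'
from cell import bot, vision, order
import cv2
s=bot.sense(); print(s)
for n in("scene","top"):
    cv2.imwrite(f"pics/{n}0.png",vision.get_image(n)); c=vision.camera_info(n); print(n,c)
print(vision.camera_info("wrist"))
E
```

```text
pics
{'clock': 0.0, 'q': array([-1.39155613e+00,  4.80855104e-01,  1.59688790e+00, -1.82375123e-05,
        1.06511523e+00, -4.66106940e-02]), 'qd': array([ 0.00108164,  0.00034595,  0.00045447,  0.00035519, -0.00033041,
        0.00190369]), 'effort': array([-3.88421846e-03, -9.50653696e+01, -4.30185199e+01, -5.10809386e-04,
        1.17365670e-02, -1.11018250e-05]), 'ee_pos': array([ 145.48928247, -633.06669375,  230.65207379]), 'ee_rot': array([ 9.93629997e-01,  1.12689963e-01, -4.98898692e-05, -6.30872725e-04]), 'wrist_force': array([-0.48045331,  0.22205703,  0.68844107]), 'ft_torque': array([-0.02689659, -0.02659754, -0.0461952 ]), 'gripper_force': 0.0, 'width': 1.0005095896458807}
scene {'fx': 487.38207074373696, 'fy': 487.38207074373696, 'cx': 317.8999458486747, 'cy': 249.090696191892, 'world_from_camera': array([[-3.69709808e-01,  5.06382336e-01, -7.79032469e-01,
         1.32069815e+03],
       [ 9.29147104e-01,  2.01998703e-01, -3.09648483e-01,
         4.06531480e+02],
       [ 5.63026090e-04, -8.38315844e-01, -5.45184583e-01,
         7.05562890e+02],
       [ 0.00000000
[... 296 characters left out ...]
93240e-01, -3.42504824e-03, -1.33718287e-03,
         5.97237406e+01],
       [ 1.55447846e-03, -6.42470607e-02, -9.97932813e-01,
         1.05855008e+03],
       [ 0.00000000e+00,  0.00000000e+00,  0.00000000e+00,
         1.00000000e+00]])}
{'fx': 415.0824505382174, 'fy': 415.0824505382174, 'cx': 325.0942506304921, 'cy': 234.28585687582003, 'T_tool_cam': array([[ 7.72229599e-06, -9.53776815e-01, -3.00515867e-01,
         7.69623299e+01],
       [ 9.99999912e-01, -1.18517970e-04,  4.01848957e-04,
         1.36041397e+00],
       [-4.18890749e-04, -3.00515844e-01,  9.53776731e-01,
        -1.43339364e+02],
       [ 0.00000000e+00,  0.00000000e+00,  0.00000000e+00,
         1.00000000e+00]])}
```

View pics/top0.png

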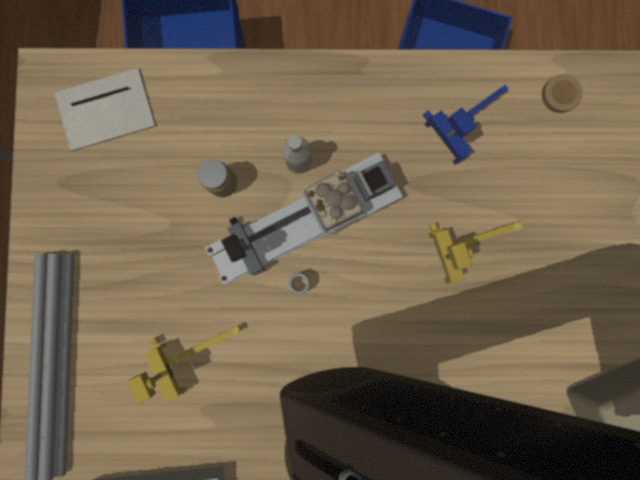

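View pics/scene0.png

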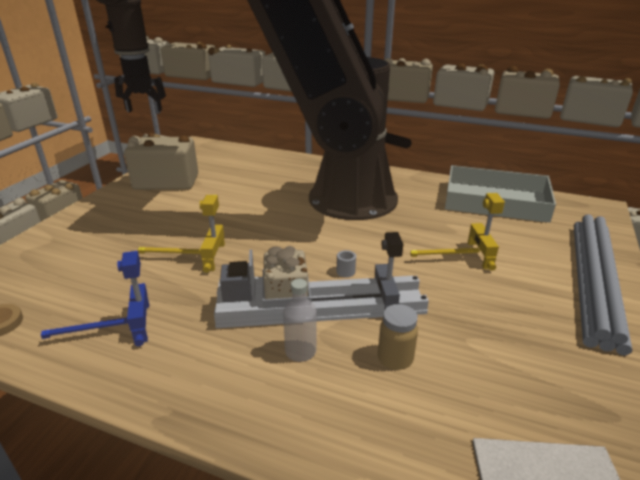

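The top view shows the rail from about (388,172) to (222,262). The black button on the carriage is near (375,178), the mushroom block at (335,197), and the grey stop with the black camera at (240,245). The look-alike stops are blue at (455,130) and yellow at (450,255) and (160,370). The grey one fits because it sits on the rail. I'll confirm it in an enlarged crop and start measuring from it.

```bash
python3 - <<'E'
import cv2
i=cv2.imread("pics/top0.png")[145:290,200:410]
i=cv2.convertScaleAbs(i,alpha=1.3,beta=10)
cv2.imwrite("pics/c1.png",cv2.resize(i,None,fx=3.8,fy=3.8,interpolation=cv2.INTER_CUBIC))
E
```

```text
(no output)
```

View pics/c1.png

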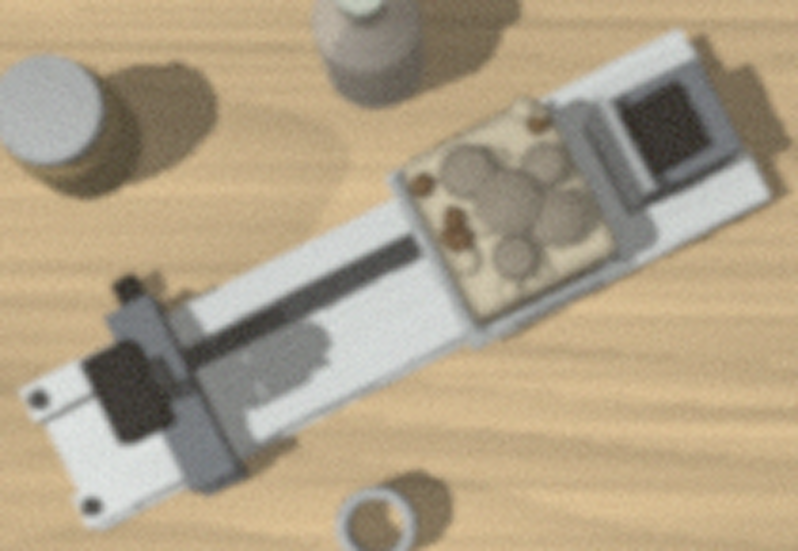

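The crop confirms it: black button on its grey post at crop (664,130), steel plate to its left, grey stop at (180,390) on the rail. No blue or yellow part touches the rail.

```bash
cat > h.py <<'E'
from cell import bot, vision, order
import cv2, numpy as np
from scipy.spatial.transform import Rotation as R
def ray(n,uv,z,T=None):
    c=vision.camera_info(n); T=c["world_from_camera"] if T is None else T
    d=T[:3,:3]@[(uv[0]-c["cx"])/c["fx"],(uv[1]-c["cy"])/c["fy"],1]; o=T[:3,3]
    return o+d*(z-o[2])/d[2]
def toolT(s):
    T=np.eye(4); T[:3,:3]=R.from_quat(s["ee_rot"]).as_matrix(); T[:3,3]=s["ee_pos"]; return T
def proj(n,p):
    c=vision.camera_info(n); q=np.linalg.inv(c["world_from_camera"])@np.r_[p,1]
    return c["fx"]*q[0]/q[2]+c["cx"],c["fy"]*q[1]/q[2]+c["cy"]
E
python3 - <<'E'
from h import *
P=lambda x,y,z: ray("top",(x/3.8+200,y/3.8+145),z)
b=P(664,130,122); print("button",b)
bc=[P(*p,122) for p in((613,103),(683,80),(715,148),(655,178))]; print("button sides",[np.linalg.norm(bc[i]-bc[i-1]) for i in range(4)],np.mean(bc,0))
s1,s2=P(155,293,66),P(243,470,66); print("stop edge",s1,s2,np.linalg.norm(s1-s2),(s1+s2)/2)
r1,r2=P(22,388,35),P(100,528,35); f=P(770,198,35); k=P(685,30,35);print("rail ends",r1,r2,k,f,np.linalg.norm(r1-r2),np.linalg.norm(k-f),np.linalg.norm(r2-f),np.linalg.norm(k-r1))
for d in (f-r2,k-r1,(f+k-r1-r2)): d=-d; print("heading",np.arctan2(d[1],d[0]))
d=s1-s2; print("perp",np.arctan2(d[1],d[0])+np.pi/2)
u=-(f+k-r1-r2)[:2]; u/=np.linalg.norm(u); print(u,"travel",((s1+s2)[:2]/2-b[:2])@u-150, "lateral", np.cross(u,b[:2]-(f+k+r1+r2)[:2]/4))
E
```

```text
button [609.06764431 -57.35421496 122.        ]
button sides [np.float64(48.19282948797476), np.float64(41.340459783119236), np.float64(42.21203561049831), np.float64(37.61136943640354)] [610.65556692 -58.75310294 122.        ]
stop edge [522.1983226  235.25999731  66.        ] [418.61186058 182.37442017  66.        ] 116.3058011586857 [470.40509159 208.81720874  66.        ]
rail ends [467.36161544 320.17116227  35.        ] [383.38454736 271.6796615   35.        ] [688.12500333 -81.37577033  35.        ] [ 584.60269861 -132.55834044   35.        ] 96.97202488692201 115.48386492565963 451.5496723590404 458.2318327132708
heading 2.032659536514487
heading 2.0734723664257984
heading 2.0532158532498226
perp 2.042844510498375
[-0.46392393  0.88587504] travel 150.1234971280232 lateral 1.1644443085632759<stdin>:9: DeprecationWarning: Arrays of 2-dimensional vectors are deprecated. Use arrays of 3-dimensional vectors instead. (deprecated in NumPy 2.0)
```

Heading is about 2.047 rad, travel about 150 mm, and the sizes agree with the given ones. Next I move above the button, tool x along the rail's +y, jaws shut.

{"method": "send_rows", "body": {"targets": [[58.1,-45.7,0,0,0,-1.82],[58.1,-45.7,0,0,0,-1.82],[58.1,-45.7,0,0,0,-1.82],[58.1,-45.7,0,0,0,-1.82],[58.1,-45.7,0,0,0,-1.82],[58.1,-45.7,0,0,0,-1.82],[58.1,-45.7,0,0,0,-1.82],[58.1,-45.7,0,0,0,-1.82],[58.1,-45.7,0,0,0,-1.82],[58.1,-45.7,0,0,0,-1.82],[58.1,-45.7,0,0,0,-1.82],[58.1,-45.7,0,0,0,-1.82],[58.1,-45.7,0,0,0,-1.82],[58.1,-45.7,0,0,0,-1.82],[58.1,-45.7,0,0,0,-1.82],[58.1,-45.7,0,0,0,-1.82],[58.1,-45.7,0,0,0,-1.82],[58.1,-45.7,0,0,0,-1.82],[58.1,-45.7,0,0,0,-1.82],[58.1,-45.7,0,0,0,-1.82]], "jaw": 0}}

```text
clock: 1.77
ee_pos: [609.9, -56.5, 230.6]
ee_rot: [0.52, 0.854, -0.0, -0.0]
wrist_force: [-0.8, 0.3, -0.6]
width: -0.002
gripper_force: 0.0
```

```bash
python3 - <<'E'
from h import *
s=bot.sense(); np.save("w1.npy",toolT(s)); print(s["q"],s["ee_pos"],R.from_quat(s["ee_rot"]).as_matrix()[:,0])
cv2.imwrite("pics/w1.png",vision.get_image("wrist"))
E
```

```text
[-1.41776716e-01  4.28812181e-01  1.68603055e+00 -2.85451016e-05
  1.02761523e+00 -6.19521448e-01] [609.894725   -56.4550067  230.63775075] [-4.59790495e-01  8.88027290e-01  4.82551049e-04]
```

View pics/w1.png

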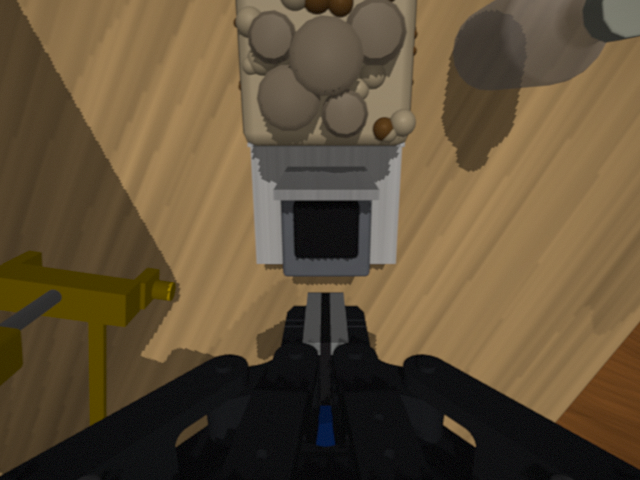

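The wrist view shows the button at (294–358, 200–258), the plate's upper edge at about row 190–198 and the fingertips at (326,295). The rail runs vertically in the picture, so the yaw is right.

```bash
python3 - <<'E'
from h import *
T=np.load("w1.npy"); C=T@vision.camera_info("wrist")["T_tool_cam"]
W=lambda u,v,z: ray("wrist",(u,v),z,C)
c=[W(u,v,122) for u,v in((294,200),(358,200),(358,258),(294,258))]
m=np.mean(c,0); print("button",m,[np.linalg.norm(c[i]-c[i-1]) for i in range(4)])
print("in tool", T[:3,:3].T@(m-T[:3,3]))
for p in((326,188,142),(326,198,142)): print(p,(T[:3,:3].T@(W(*p)-T[:3,3])))
# edges: plate sides heading
for a,b in(((256,262),(250,148)),((397,262),(402,148))):
    print("edge tool",(T[:3,:3].T@(W(*a,44)-T[:3,3]))[:2],(T[:3,:3].T@(W(*b,44)-T[:3,3]))[:2])
for n in("q",): pass
E
```

```text
button [610.50402589 -57.10563664 122.        ] [np.float64(38.42999901930013), np.float64(39.70569565610586), np.float64(38.42555933997227), np.float64(41.485269365327035)]
in tool [ -0.91035116   0.31999733 108.63712219]
(326, 188, 142) [29.77992049  0.26167943 88.65196623]
(326, 198, 142) [24.00335728  0.26550819 88.64917599]
edge tool [-53.36937201 -59.1019423 ] [ 42.15942263 -59.02000133]
edge tool [-53.32947556  60.95429134] [42.17027933 59.89461546]
```

Wrist and top measurements agree to within 2 mm. I go down 8 mm ahead of the button's centre, which leaves about 5 mm to the plate, and press about 6 mm.

{"method": "send_rows", "body": {"targets": [[0.7,0,3.5,0,0,0],[0.7,0,7,0,0,0],[0.7,0,9.5,0,0,0],[0.7,0,10.4,0,0,0],[0.7,0,10.7,0,0,0],[0.7,0,10.9,0,0,0],[0.7,0,11.1,0,0,0],[0.7,0,11.3,0,0,0],[0.7,0,11.5,0,0,0],[0.7,0,11.5,0,0,0],[0.7,0,11.5,0,0,0]]}}

```text
clock: 2.73
ee_pos: [606.9, -52.0, 117.1]
ee_rot: [0.521, 0.854, 0.0, 0.001]
wrist_force: [0.7, -3.6, 5.8]
width: 0.003
gripper_force: 2.6
```

Button pressed: 5.8 N, which fits about 5 mm of travel. Now I slide with the press held 1 mm deeper, mild speed, first part.

{"method": "send_rows", "body": {"targets": [[0.2,0,0.1,0,0,0],[0.5,0,0.1,0,0,0],[1.0,0,0.1,0,0,0],[1.5,0,0.1,0,0,0],[2.0,0,0.1,0,0,0],[2.5,0,0.1,0,0,0],[3.0,0,0.1,0,0,0],[3.5,0,0.1,0,0,0],[4.0,0,0.1,0,0,0],[4.5,0,0.1,0,0,0],[5.0,0,0.1,0,0,0],[5.5,0,0.1,0,0,0],[6.0,0,0.1,0,0,0]]}}

```text
clock: 3.82
ee_pos: [579.2, 1.7, 116.0]
ee_rot: [0.521, 0.854, 0.0, 0.001]
wrist_force: [-1.0, -3.8, 5.2]
width: -0.002
gripper_force: 2.9
```

{"method": "send_rows", "body": {"targets": [[0.5,0,0,0,0,0],[1.0,0,0,0,0,0],[1.5,0,0,0,0,0],[2.0,0,0,0,0,0],[2.5,0,0,0,0,0],[3.0,0,0,0,0,0],[3.5,0,0,0,0,0],[4.0,0,0,0,0,0],[4.5,0,0,0,0,0],[5.0,0,0,0,0,0],[5.5,0,0,0,0,0],[6.0,0,0,0,0,0],[6.5,0,0,0,0,0],[7.0,0,0,0,0,0],[7.0,0,0,0,0,0]]}}

```text
clock: 5.07
ee_pos: [546.6, 64.5, 115.9]
ee_rot: [0.521, 0.854, 0.0, 0.0]
wrist_force: [-3.3, 1.4, 6.3]
width: 0.002
gripper_force: 2.9
```

{"method": "send_rows", "body": {"targets": [[0.3,0,0,0,0,0],[0.6,0,0,0,0,0],[0.9,0,0,0,0,0],[1.2,0,0,0,0,0],[1.5,0,0,0,0,0],[1.8,0,0,0,0,0],[2.0,0,0,0,0,0],[2.0,0,0,0,0,0]]}}

```text
clock: 5.73
ee_pos: [537.6, 82.0, 115.9]
ee_rot: [0.521, 0.854, 0.0, 0.0]
wrist_force: [-2.4, 0.9, 5.9]
width: -0.003
gripper_force: 2.9
```

```bash
python3 - <<'E'
from h import *
s=bot.sense(); np.save("w2.npy",toolT(s)); print(s["ee_pos"],s["wrist_force"])
w=vision.get_image("wrist"); t=vision.get_image("top")
t=cv2.resize(t[145:290,200:360],None,fx=2.5,fy=2.5,interpolation=cv2.INTER_CUBIC)
w=cv2.resize(w,(400,300)); w=cv2.copyMakeBorder(w,0,t.shape[0]-300,0,0,cv2.BORDER_CONSTANT)
cv2.imwrite("pics/m2.png",np.hstack([t,w]))
E
```

```text
[537.63450329  81.97260573 115.85477542] [-2.38085222  0.88912863  5.86062582]
```

View pics/m2.png

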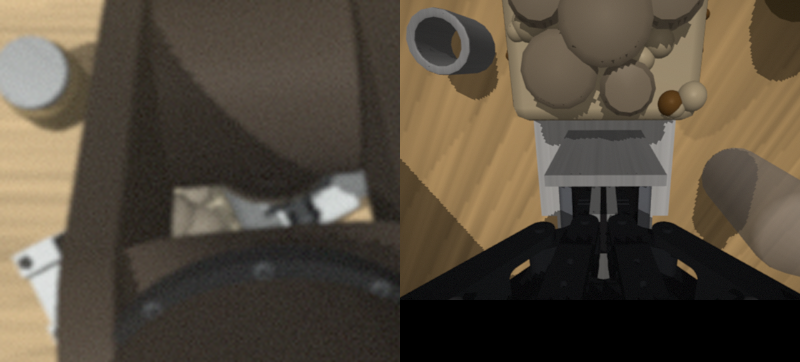

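The wrist half shows the carriage following, with the fingers on the button against the plate at (600,185). The top half is mostly hidden by the arm. About 7 mm should remain, so I creep.

{"method": "send_rows", "body": {"targets": [[0.1,0,0,0,0,0],[0.2,0,0,0,0,0],[0.3,0,0,0,0,0],[0.4,0,0,0,0,0],[0.4,0,0,0,0,0]]}}

```text
clock: 6.25
ee_pos: [536.0, 85.3, 115.9]
ee_rot: [0.521, 0.854, 0.0, 0.0]
wrist_force: [-1.6, -2.1, 6.3]
width: -0.0
gripper_force: 2.9
```

{"method": "send_rows", "body": {"targets": [[0.1,0,0,0,0,0],[0.2,0,0,0,0,0],[0.3,0,0,0,0,0],[0.3,0,0,0,0,0]]}}

```text
clock: 6.58
ee_pos: [535.1, 87.9, 116.0]
ee_rot: [0.521, 0.854, 0.0, 0.001]
wrist_force: [-0.7, -2.8, 5.7]
width: -0.0
gripper_force: 2.9
```

{"method": "send_rows", "body": {"targets": [[0.1,0,0,0,0,0],[0.2,0,0,0,0,0],[0.3,0,0,0,0,0],[0.3,0,0,0,0,0]]}}

```text
clock: 6.92
ee_pos: [534.0, 90.6, 116.1]
ee_rot: [0.521, 0.854, 0.001, 0.001]
wrist_force: [1.6, -3.4, 5.8]
width: -0.0
gripper_force: 2.9
```

{"method": "send_rows", "body": {"targets": [[0.1,0,0,0,0,0],[0.2,0,0,0,0,0],[0.3,0,0,0,0,0],[0.3,0,0,0,0,0]]}}

```text
clock: 7.25
ee_pos: [532.7, 93.3, 116.1]
ee_rot: [0.521, 0.854, 0.001, 0.001]
wrist_force: [2.1, -2.7, 5.4]
width: -0.001
gripper_force: 2.9
```

{"method": "send_rows", "body": {"targets": [[0.1,0,0,0,0,0],[0.2,0,0,0,0,0],[0.3,0,0,0,0,0],[0.3,0,0,0,0,0]]}}

```text
clock: 7.58
ee_pos: [532.3, 94.3, 116.2]
ee_rot: [0.52, 0.854, 0.0, 0.002]
wrist_force: [8.0, -23.8, 2.8]
width: -0.002
gripper_force: 14.6
```

{"method": "send_rows", "body": {"targets": [[0.1,0,0,0,0,0],[0.2,0,0,0,0,0],[0.3,0,0,0,0,0],[0.3,0,0,0,0,0]]}}

```text
clock: 7.92
ee_pos: [532.3, 94.5, 116.3]
ee_rot: [0.52, 0.854, -0.001, 0.004]
wrist_force: [17.3, -53.9, -1.8]
width: -0.0
gripper_force: 30.2
```

The force jumps to 57 N with no further motion: hard stop. I ease the push off, keep the button down, and check in the scene view before letting go.

{"method": "send_rows", "body": {"targets": [[-0.2,0,0,0,0,0],[-0.4,0,0,0,0,0],[-0.4,0,0,0,0,0]]}}

```text
clock: 8.17
ee_pos: [532.3, 94.2, 116.2]
ee_rot: [0.521, 0.854, 0.001, 0.001]
wrist_force: [5.0, -11.4, 3.7]
width: -0.003
gripper_force: 8.7
```

```bash
python3 - <<'E'
from h import *
i=vision.get_image("scene")[210:350,250:450]
i=cv2.convertScaleAbs(i,alpha=1.4,beta=10)
cv2.imwrite("pics/s2.png",cv2.resize(i,None,fx=4,fy=4,interpolation=cv2.INTER_CUBIC))
E
```

```text
(no output)
```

View pics/s2.png

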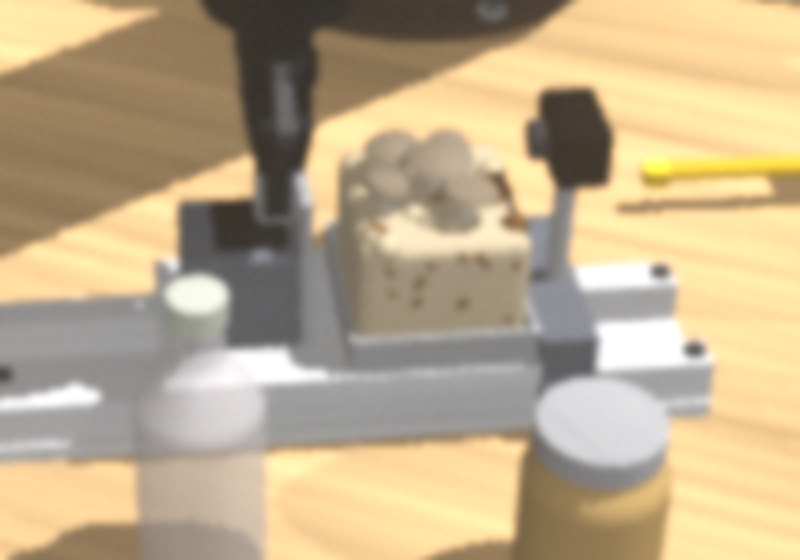

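The carriage plate's front end touches the grey stop at crop (540,340), with the finger on the sunk button at (275,215). I let go by lifting straight up.

{"method": "send_rows", "body": {"targets": [[-0.05,0,-0.3,0,0,0],[-0.1,0,-0.8,0,0,0],[-0.2,0,-1.5,0,0,0],[-0.5,0,-3,0,0,0],[-0.5,0,-6,0,0,0],[-0.5,0,-9,0,0,0],[-0.5,0,-11,0,0,0],[-6,0,-12,0,0,0],[-6,0,-12,0,0,0],[-6,0,-12,0,0,0]]}}

```text
clock: 9.05
ee_pos: [560.0, 39.5, 236.8]
ee_rot: [0.522, 0.853, 0.001, 0.001]
wrist_force: [-0.6, -0.0, -0.9]
width: 0.001
gripper_force: 0.0
```

```bash
python3 - <<'E'
from h import *
s=bot.sense(); np.save("w3.npy",toolT(s))
w=vision.get_image("wrist"); i=vision.get_image("scene")[210:350,250:450]
i=cv2.resize(cv2.convertScaleAbs(i,alpha=1.4,beta=10),None,fx=2,fy=2,interpolation=cv2.INTER_CUBIC)
w=w[:360,140:540]
cv2.imwrite("pics/m3.png",np.hstack([w,cv2.copyMakeBorder(i,0,80,0,0,cv2.BORDER_CONSTANT)]))
E
```

```text
(no output)
```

View pics/m3.png

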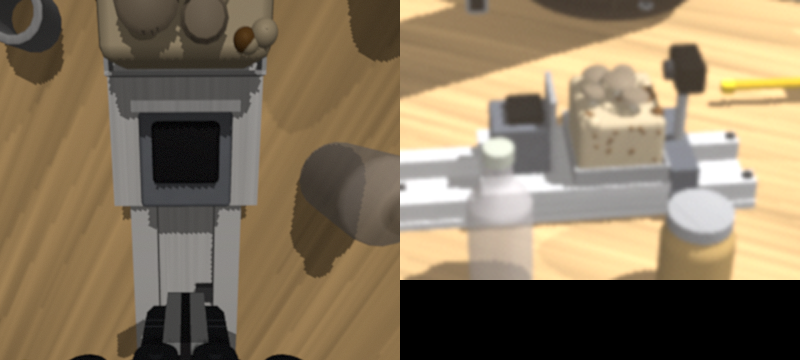

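The button's black sides stand proud of the post again, the carriage is at the stop, and the jar and bottle look unmoved. A quick numeric check of button height, by projecting the model into the scene view, comes before the hand-in.

```bash
python3 - <<'E'
from h import *
C=np.load("w3.npy")@vision.camera_info("wrist")["T_tool_cam"]
u=np.array([-.4598,.888]); n=np.array([-u[1],u[0]])
c=np.mean([ray("wrist",p,122,C)[:2] for p in((292,122),(359,122),(358,184),(293,184))],0); print("button now",c,"moved",(c-[610.5,-57.1])@u)
def meas(img,c):
    out=[]
    for z in(122,119):
        pts=[proj("scene",np.r_[c+a*19*u+b*21*n,h]) for a in(-1,1) for b in(-1,1) for h in(110,z)]
        hull=cv2.convexHull(np.float32(pts)); out.append(round(cv2.contourArea(hull),1))
        x,y,w,h=[int(v) for v in cv2.boundingRect(hull)]
    g=img.max(2)[y-6:y+h+6,x-6:x+w+6]; return out,[int((g<t).sum()) for t in(35,45,55,65)]
print(meas(cv2.imread("pics/scene0.png"),np.array([610.5,-57.1])))
print(meas(vision.get_image("scene"),c))
E
```

```text
button now [539.32660387  80.43300376] moved 154.8548348749666
([308.1, 283.9], [0, 192, 254, 355])
([295.0, 272.1], [0, 196, 255, 321])
```

Black area is unchanged from the start (254 then, 255 now; a stuck button would show about 12 % less), so the button is up. The carriage moved 155 mm, to the stop.

```bash
python3 -c "
from cell import order
print(order.hand_in())"
```

```text
the job is handed in; nothing more can be done
None
```

The carriage was slid about 155 mm home against the grey end stop with the button held down, then released; images show the button up again and the jar and bottle unmoved (coupling not re-measured), and the job is handed in (no verdict was returned).

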